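# Pop the battery hatch of a meter

## Robot

A 6-joint arm with a two-finger parallel gripper is mounted at the origin on a cart in front of the work surface, level with it; the furniture and walls round the work are solid. World frame = base frame: x ahead of the robot, y to its left, z up, the work surface at z = 0. Lengths are in mm, angles in rad, forces in N, time in s.
With the tool pointing down it reaches from about 375 to 825 mm from the base axis. Payload 5.5 kg.
Tool frame: the origin (TCP) lies at the very end of the fingers, on their centre line; the grasp point (between the pads) lies grip_depth behind it (grip_depth is the distance from the TCP to the grasp point, in mm); z points along the fingers, y is the line along which they close (so a half turn about z gives the same grasp; the last joint's range is limited). The gripper opens to 85 mm and grips with 20 to 120 N. Pads are 22 mm wide; open, the fingers measure 114 mm over their backs; the gripper's body (76 mm by 85 mm) begins 54 mm behind the grasp point. The pads swing forward as they close: fully open they stand 13 mm farther back than shut.
Start: joints at [-1.345, 0.314, -0.047, 1.21, 0, 1.571], TCP at [134.329, -584.765, 231.299] pointing down, gripper open.
Joint ranges: [-2.67, 2.67], [-0.69, 1.73], [-1.03, 1.25], [-2.08, 2.16], [-1.42, 1.45], [-3.14, 3.14]. Speed limits (rad/s): [2.39, 2.39, 3.01, 3.14, 3.14, 3.14].

## Interface

Orientations are given as a unit quaternion [w, x, y, z].
In Python, from workcell import observe, read_camera, camera_info, hand_in, grip_depth gives the robot as it stands.
- The arm moves only by the tool step_arm, never from a script. Its argument "plan" is a list that holds one entry, the list of rows, each a list of 7 numbers: the opening, from -1 (shut) to 1 (fully open), then the shift along the tool's x, y, z in mm, then the turn, a rotation vector about the tool's x, y, z in degrees. In form: [[[claw, x, y, z, wx, wy, wz], ...]]. A call has 1 to 20 rows; each row shifts and turns the commanded pose from where the row before left it, along the tool's axes as they then stand; what a row does not reach is not made up. A row lasts 1/10 s, in which the tool goes at most 50 mm and 8.59 degrees, less where a joint would pass 70% of its speed; a pose out of reach is approached as far as the arm can. A call is refused whole if a number of a shift passes 50 or a number of a turn 8.59, either way. A call with a gripper value outside its range is refused whole. The fingers move at their own pace and stop on an object; the grip force is fixed at half the most. Time passes only in rows, so rows that do not move let the fingers close. It gives the time, the measured TCP pose, the force, the opening and the grip force at its end, in the units of the state.
- observe(): the state, without advancing time (a new reading comes with each control period).
- read_camera(name): name is "scene" or "side" or "wrist"; returns the picture (480x640x3 uint8, red, green, blue); there is no depth.
- camera_info(name): a dict with "fx", "fy", "cx", "cy" (pixels), "R" (3x3) and "t" (3): a world point X has camera coordinates R X + t; the wrist camera has in their place "T_tool_cam" (4x4, takes a point from camera to tool coordinates, whose origin is the TCP and whose axes are the flange's). Camera axes: x right, y down, z forward; pixel columns grow to the right and rows downward; lengths in mm; the calibration is good to about 2 mm. The wrist camera is an equidistant fisheye: a pixel r from the principal point sees the ray r / f radians off the axis. A picture is of the moment at which its call begins: read the wrist's pose just before it. camera_info takes no time and is no camera call.
- hand_in(): hands the job in; it is judged then, once.
The state is a dict: "t": time; "joint_positions": joint angles; "qd": joint speeds; "joint_torque": joint torques, N m; "ee_pos": TCP position; "ee_rot": TCP orientation; "contact_force": force on the tool from outside, world axes, zero at the start; "wrist_torque": the same for the moment, N m; "grip_width": finger opening in mm; "gripper_force": force on a finger pad.
Only numpy, scipy, OpenCV 4.12 (cv2) and the standard library are available. Lean on these libraries where they do the work, as an engineer would, in place of code of your own. Each camera call takes 0.05 s, during which the arm holds its last target. There are 200 camera calls.

## Task

The hand-held meter lies on its face on the bench. With a light press of the fingertips on the larger of the two hatches in its back (the battery hatch), release its push-push latch so that the hatch pops up; then take the hand off and watch for two seconds that the hatch stays open by itself. Do not lift or shove the meter, keep the small fuse hatch shut, and leave the other things on the bench where they are.

Things in the scene. Friction and masses are not known exactly. Their poses are not given: they have to be found in the camera images.
- meter: Hand-held meter of grey plastic, loose, lying face down at any yaw, back up, 180 x 92 x 40 mm, 0.7 to 1.2 kg. Origin: centre of its underside; x along its length, z up. Its back (z = 40 mm) has two hatches on y = 0, flush when shut: battery hatch x = 19 to 79 mm, fuse hatch x = -79 to -39 mm. Each hinges at its edge nearer the meter's middle, opens upward and has three ridges by its free edge.
- battery_press (a point): Point on the upper face of the battery hatch (60 x 60 mm, the larger) where it is best pressed, 40 mm from its hinge line, in the middle of its width. It moves with the hatch: 40 mm above the bench when shut, about 19 mm higher when popped open.
- battery_hatch (a joint): Hatch angle, rad: 0 shut and latched, negative pressed in (stop at -0.08, 3 mm deep at the pressing point), 0.5 popped open on its stop. Pressing past -0.06 (about 3 N) and letting go frees it; its spring then lifts it, following the finger, to 0.5 within a second and holds it there. A shallower press may leave it latched; pressing the open hatch down to its stop latches it again.
- fuse_press (a point): Middle of the pressing area of the fuse hatch (40 x 40 mm, the smaller), on its upper face, 27 mm from its hinge line.
- fuse_hatch (a joint): Angle of the fuse hatch, rad: 0 shut, negative pressed in (stop at -0.13), 0.5 open. It has the same kind of latch. It must stay shut.
- solder_reel: Bystander: reel of solder wire standing on its flange, 52 mm across, 38 mm high. Origin: centre of its underside.
- flux_tin: Bystander: flat round red tin with a screw lid, 56 mm across, 20 mm high. Origin: centre of its underside.
- marker: Bystander: marker pen lying down, 126 x 17 x 17 mm, along its own x. Origin: middle of its underside.
- tape: Bystander: roll of tape lying flat, 94 mm across, 19 mm high. Origin: centre of its underside.

How it is judged:
By the outcome, as a careful person would: the job done as asked, in the order asked, and still so for the second after the job is handed in, with the robot touching nothing.
It also fails if it takes over 32 s, if anything falls off the work surface, if the arm or the gripper's body presses on something with over 40 N, if the wrist force passes 120 N, or if a joint passes its speed limit or range.

## Working session

There is one attempt and no reset: what is moved stays moved. The work goes in short steps, Python scripts to look and compute and a tool call to move; the robot and the scene stay as the last step left them, time stands still between calls to the robot, and variables do not carry over. Pictures are saved under pics/ and viewed, at most 10 in all, crops included, and the job is handed in when it is done.

Besides the shell and the picture viewer there is one more tool, called as name(argument=value, ...), one argument or row to a line, values as JSON. step_arm: Moves the arm, as the interface text tells. Its arguments: {"type":"object","properties":{"plan":{"type":"array"}},"required":["plan"]}

```bash
mkdir -p pics; python3 - <<'E'
from workcell import *
import cv2,json
s=observe();print(s)
print(grip_depth if not callable(grip_depth) else grip_depth())
for n in("scene","side"):
    cv2.imwrite(f"pics/{n}0.png",read_camera(n)[:,:,::-1]);print(n,camera_info(n))
print(camera_info("wrist"))
E
```

```text
{'t': 0.0, 'joint_positions': array([-1.34499182e+00,  3.14246822e-01, -4.80616666e-02,  1.21020318e+00,
        5.01935812e-06,  1.57080837e+00]), 'qd': array([ 4.48625672e-04,  8.30143445e-05, -3.11447882e-04,  8.61966804e-05,
        1.80585609e-04, -8.49712274e-04]), 'joint_torque': array([ 1.40892011e-03, -5.39598012e+01,  3.39745152e+01,  1.94562256e-02,
        6.78999777e-05, -1.82490004e-05]), 'ee_pos': array([ 134.20773383, -584.21016891,  230.42973235]), 'ee_rot': array([-8.52494753e-04,  9.93633621e-01,  1.12656518e-01, -9.41390707e-05]), 'contact_force': array([-0.31530357,  0.12424706,  0.10101167]), 'wrist_torque': array([-0.01233162,  0.00339228, -0.00641493]), 'gripper_force': 0.0, 'grip_width': 85.84530299829112}
18.700000000000003
scene {'fx': 550.3993792059795, 'fy': 550.3993792059795, 'cx': 316.3054634010069, 'cy': 243.07459771411584, 'R': array([[ 0.49001775, -0.87154556, -0.01705687],
       [-0.48850607, -0.25834656, -0.83343798],
       [ 0.72197259,  0.4167318 , -0.5523497 ]]), 't': array([-324.18601477,  259.36446574,  763.41918051])}
side {'fx': 520.502829705153, 'fy': 520.502829705153, 'cx': 321.3291385219921, 'cy': 250.34320577852952, 'R': array([[-0.840688  , -0.54133591, -0.01411138],
       [-0.28346029,  0.46211497, -0.84029758],
       [ 0.46140433, -0.70242807, -0.54194174]]), 't': array([376.84087026, 236.57172253, 852.5703793 ])}
{'fx': 371.64829954431775, 'fy': 371.64829954431775, 'cx': 316.0659548702454, 'cy': 239.66395354059705, 'T_tool_cam': array([[-1.54482620e-03, -9.65602905e-01, -2.60016620e-01,
         6.45189961e+01],
       [ 9.99998791e-01, -1.44584799e-03, -5.71922319e-04,
        -4.32502211e-01],
       [ 1.76305345e-04, -2.60017189e-01,  9.65603972e-01,
        -1.43684381e+02],
       [ 0.00000000e+00,  0.00000000e+00,  0.00000000e+00,
         1.00000000e+00]])}
```

View pics/scene0.png

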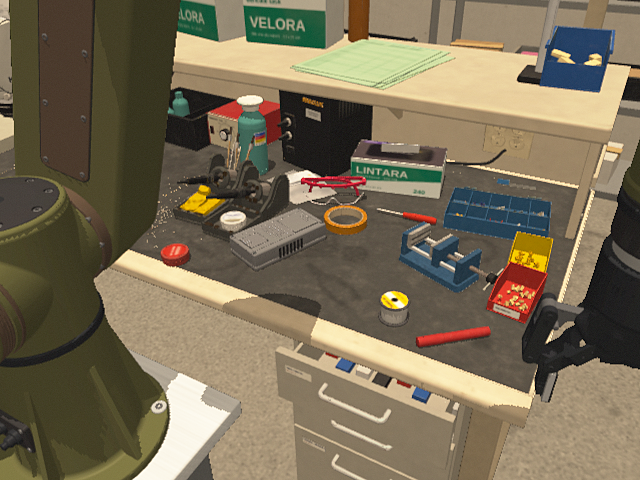

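View pics/side0.png

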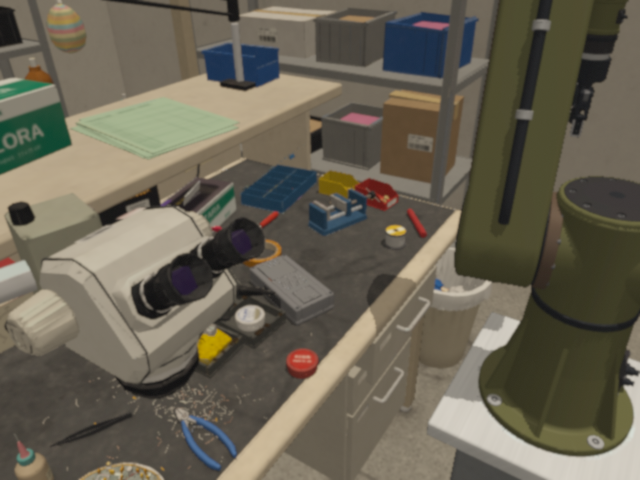

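The meter is the grey box at about (278,237) in the scene view and (290,288) in the side view. I'll enlarge both.

```bash
python3 - <<'E'
import cv2,numpy as np
a=cv2.imread("pics/scene0.png")[200:275,220:335];b=cv2.imread("pics/side0.png")[245:325,230:345]
f=lambda i:cv2.resize(i,None,fx=6,fy=6,interpolation=cv2.INTER_CUBIC)[:300*2]
A=cv2.resize(a,(690,450),interpolation=cv2.INTER_CUBIC);B=cv2.resize(b,(690,480),interpolation=cv2.INTER_CUBIC)
cv2.imwrite("pics/zs.png",A);cv2.imwrite("pics/zd.png",B)
E
```

```text
(no output)
```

View pics/zs.png

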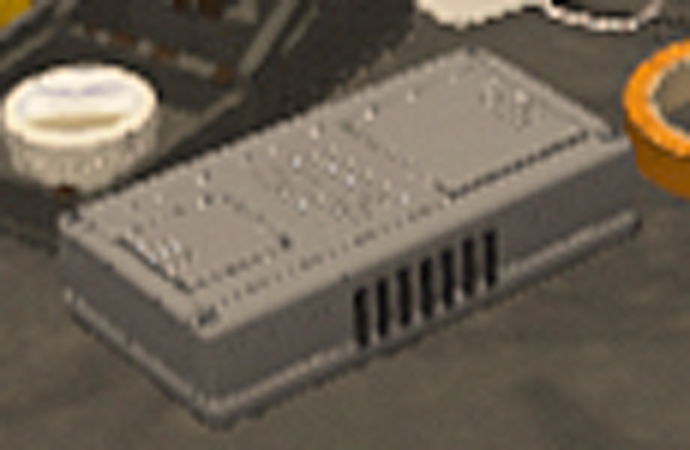

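View pics/zd.png

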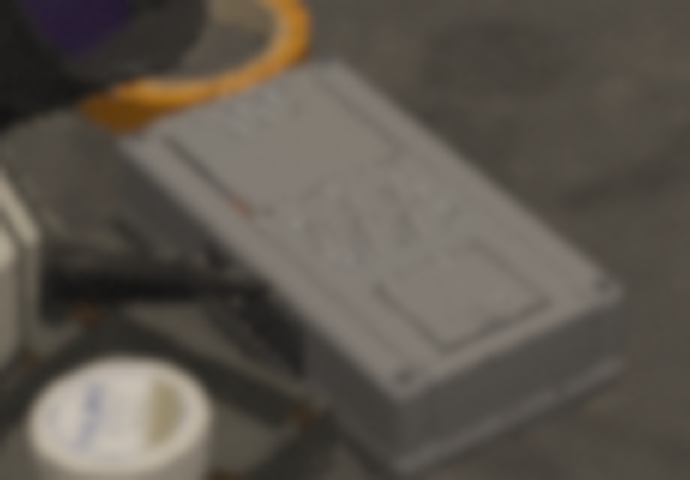

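The battery hatch is at the tape end of the meter: upper right in the scene view, upper left in the side view. I'll backproject the corners and the hatch landmarks.

```bash
cat > h.py <<'E'
import numpy as np
from workcell import *
from scipy.optimize import least_squares
C={n:camera_info(n) for n in("scene","side")}
def proj(n,X):
    c=C[n];P=np.atleast_2d(X)@c["R"].T+c["t"];return P[:,:2]/P[:,2:]*c["fx"]+[c["cx"],c["cy"]]
def back(n,uv,z):
    c=C[n];d=c["R"].T@[(uv[0]-c["cx"])/c["fx"],(uv[1]-c["cy"])/c["fy"],1];o=-c["R"].T@c["t"];return o+d*(z-o[2])/d[2]
E
python3 - <<'E'
from h import *
zs=lambda u,v:np.array([220+u/6,200+v/6]);zd=lambda u,v:np.array([230+u/6,245+v/6])
S=[zs(635,140),zs(470,45),zs(62,220),zs(205,335)]   # order: batt near, batt far, fuse far, fuse near
D=[zd(345,62),zd(120,140),zd(398,392),zd(620,292)]
for a,b in zip(S,D):print(back("scene",a,40).round(),back("side",b,40).round())
L=np.array([[90,-46],[90,46],[-90,46],[-90,-46]])
def w(p,l,z=40):
    c,s=np.cos(p[2]),np.sin(p[2]);l=np.atleast_2d(l);return np.c_[l@[[c,s],[-s,c]]+p[:2],np.full(len(l),z)]
P0=np.mean([back("scene",a,40) for a in S],0);d=back("scene",S[0],40)-back("scene",S[3],40)
p0=[*P0[:2],np.arctan2(d[1],d[0])]
for k in("scene","side","both"):
    f=lambda p:np.r_[(proj("scene",w(p,L))-S).ravel()*(k!="side"),(proj("side",w(p,L))-D).ravel()*(k!="scene")]
    r=least_squares(f,p0);print(k,r.x.round(3),np.abs(r.fun).max().round(2))
p=r.x;print("batt press",w(p,[59,0]),"fuse",w(p,[-66,0]))
for n,uv,z,l in [("scene",(345,220),19,"tape"),("side",(150,385),0,"microbase"),("side",(302,362),20,"flux"),("scene",(175,254),20,"flux"),("scene",(395,298),38,"reel"),("scene",(453,338),8,"marker"),("scene",(250,100),150,"bottle"),("scene",(233,215),25,"white"),("scene",(250,165),60,"blk"),("scene",(265,215),0,"blkbasefront")]:print(l,back(n,uv,z).round())
E
```

```text
[582. -68.  40.] [576. -62.  40.]
[612.  16.  40.] [614.  20.  40.]
[449.  76.  40.] [451.  82.  40.]
[416.  -4.  40.] [418.   2.  40.]
scene [ 5.15156e+02  5.17600e+00 -3.58000e-01] 2.0
side [ 5.15656e+02  9.43100e+00 -3.88000e-01] 1.79
both [ 5.16578e+02  7.18500e+00 -3.75000e-01] 2.46
batt press [[571.46794511 -14.44998477  40.        ]] fuse [[455.17555674  31.38755888  40.        ]]
tape [643. -82.  19.]
microbase [577. 336.   0.]
flux [377. 171.  20.]
flux [371. 155.  20.]
reel [ 427. -286.   38.]
marker [ 411. -395.    8.]
bottle [876. 318. 150.]
white [540. 139.  25.]
blk [704. 206.  60.]
blkbasefront [607. 102.   0.]
```

step_arm(
  plan=[
    [[-1,34.5,-28.5,0,0,0,0],[-1,34.5,-28.5,0,0,0,0],[-1,34.5,-28.5,0,0,0,0],[-1,34.5,-28.5,0,0,0,0],[-1,34.5,-28.5,0,0,0,0],[-1,34.5,-28.5,0,0,0,0],[-1,34.5,-28.5,0,0,0,0],[-1,34.5,-28.5,0,0,0,0],[-1,34.5,-28.5,0,0,0,0],[-1,34.5,-28.5,0,0,0,0],[-1,34.5,-28.5,0,0,0,0],[-1,34.5,-28.5,0,0,0,0],[-1,34.5,-28.5,0,0,0,0],[-1,34.5,-28.5,0,0,0,0],[-1,34.5,-28.5,0,0,0,0],[-1,34.5,-28.5,0,0,0,0],[-1,0,0,0,0,0,0],[-1,0,0,0,0,0,8],[-1,0,0,0,0,0,0]],
  ],
)

```text
t: 2.0
ee_pos: [569.7, -16.8, 230.7]
ee_rot: [0.0, 0.999, 0.043, -0.001]
contact_force: [-0.1, -0.3, 0.0]
grip_width: -0.1
gripper_force: 0.0
```

```bash
cat >> h.py <<'E'
from scipy.spatial.transform import Rotation as Ro
def pose(s):
    q=s["ee_rot"];return Ro.from_quat([q[1],q[2],q[3],q[0]]).as_matrix(),np.array(s["ee_pos"])
W=camera_info("wrist")
def wback(s,uv,z):
    R,p=pose(s);a=np.array([uv[0]-W["cx"],uv[1]-W["cy"]]);r=np.hypot(*a);th=r/W["fx"]
    d=np.r_[a/r*np.sin(th),np.cos(th)];T=W["T_tool_cam"];d=R@T[:3,:3]@d;o=R@T[:3,3]+p
    return o+d*(z-o[2])/d[2]
E
python3 - <<'E'
from h import *
import cv2,pickle
s=observe();cv2.imwrite("pics/w1.png",read_camera("wrist")[:,:,::-1]);pickle.dump(s,open("s1.pkl","wb"))
print(s["t"],s["joint_positions"].round(3),s["ee_pos"].round(1),s["contact_force"].round(2),s["grip_width"]);print(pose(s)[0].round(3))
E
```

```text
2.0 [-0.029  0.258 -0.122  1.192 -0.     3.026] [569.7 -16.8 230.7] [-0.14 -0.26  0.04] -0.07847587918304112
[[ 0.996  0.086 -0.001]
 [ 0.086 -0.996 -0.   ]
 [-0.001  0.    -1.   ]]
```

View pics/w1.png

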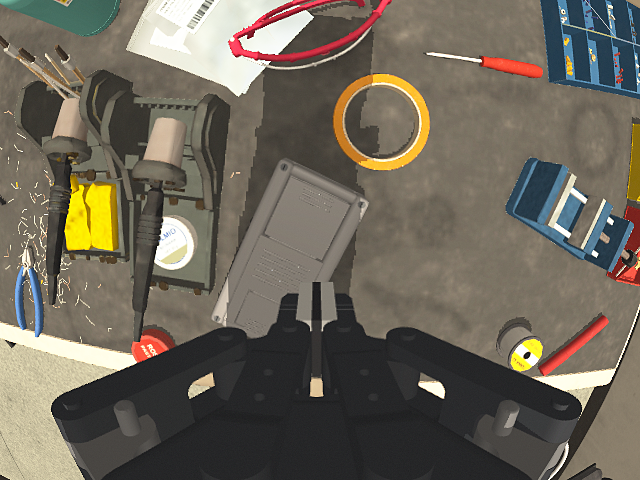

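The battery hatch shows near (308,220), with the closed fingertips below it at (318,290). I'll zoom in to measure it.

```bash
python3 - <<'E'
import cv2
a=cv2.imread("pics/w1.png")[150:300,225:385];cv2.imwrite("pics/z1.png",cv2.resize(a,(640,600),interpolation=cv2.INTER_CUBIC))
E
```

```text
(no output)
```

View pics/z1.png

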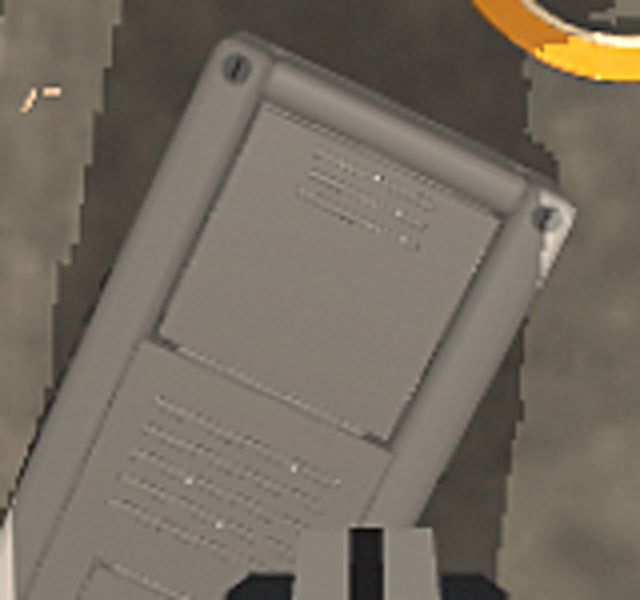

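```bash
python3 - <<'E'
from h import *
import pickle
s=pickle.load(open("s1.pkl","rb"))
c=np.array([wback(s,(225+u/4,150+v/4),40) for u,v in[(265,103),(503,213),(390,445),(158,333)]])
print(c.round(1));d=[np.linalg.norm(c[i]-c[i-1]) for i in range(4)];print(np.round(d,1))
fm=(c[0]+c[1])/2;hm=(c[2]+c[3])/2;x=fm-hm;print("yaw",np.degrees(np.arctan2(x[1],x[0])));P=hm+x*40/60
R,p=pose(s);print("press",P.round(1),"in tool",(R.T@(P-p)).round(1))
E
```

```text
[[601.4   8.7  40. ]
 [580.9 -47.2  40. ]
 [523.2 -26.4  40. ]
 [546.   29.9  40. ]]
[59.3 59.6 61.3 60.8]
yaw -20.38526831738632
press [572.3 -12.3  40. ] in tool [  3.3  -4.3 190.7]
```

step_arm(
  plan=[
    [[-1,3.3,-4.3,0,0,0,0],[-1,0,0,20,0,0,-8.1],[-1,0,0,20,0,0,-8.1],[-1,0,0,20,0,0,-8.1],[-1,0,0,20,0,0,-8.1],[-1,0,0,20,0,0,-8.1],[-1,0,0,20,0,0,-8.1],[-1,0,0,20,0,0,-8.1],[-1,0,0,20,0,0,-8.1],[-1,0,0,16,0,0,0],[-1,0,0,0,0,0,0],[-1,0,0,0,0,0,0]],
  ],
)

```text
t: 3.25
ee_pos: [573.0, -12.4, 55.5]
ee_rot: [-0.0, 0.82, 0.572, -0.0]
contact_force: [0.3, 0.3, 0.6]
grip_width: 0.1
gripper_force: 0.0
```

```bash
python3 - <<'E'
from h import *
s=observe();R,p=pose(s);P=np.array([572.3,-12.3,40]);print(p.round(1),(R.T@(P-p)).round(1),s["joint_positions"].round(2),s["contact_force"].round(2));print(R.round(3))
E
```

```text
[573.  -12.4  55.5] [-0.1 -0.7 15.5] [-0.02  0.39 -0.36  0.82  0.    1.9 ] [0.29 0.27 0.6 ]
[[ 0.346  0.938 -0.   ]
 [ 0.938 -0.346  0.   ]
 [-0.    -0.    -1.   ]]
```

step_arm(
  plan=[
    [[-1,0,-0.7,5,0,0,0],[-1,0,0,5,0,0,0],[-1,0,0,3,0,0,0],[-1,0,0,1,0,0,0],[-1,0,0,0,0,0,0],[-1,0,0,0,0,0,0]],
  ],
)

```text
t: 3.85
ee_pos: [572.6, -12.0, 41.4]
ee_rot: [0.0, 0.82, 0.572, 0.0]
contact_force: [-0.2, -0.3, 0.3]
grip_width: -0.2
gripper_force: 0.0
```

step_arm(
  plan=[
    [[-1,0,0,1,0,0,0],[-1,0,0,0.5,0,0,0],[-1,0,0,0,0,0,0],[-1,0,0,0,0,0,0]],
  ],
)

```text
t: 4.25
ee_pos: [572.7, -12.0, 40.0]
ee_rot: [0.0, 0.82, 0.572, 0.0]
contact_force: [0.4, 0.9, 2.3]
grip_width: -0.1
gripper_force: 0.9
```

step_arm(
  plan=[
    [[-1,0,0,0.5,0,0,0],[-1,0,0,0.5,0,0,0],[-1,0,0,0,0,0,0],[-1,0,0,0,0,0,0]],
  ],
)

```text
t: 4.65
ee_pos: [572.7, -11.9, 38.9]
ee_rot: [0.0, 0.82, 0.572, 0.0]
contact_force: [1.2, -0.6, 1.7]
grip_width: -0.2
gripper_force: 1.0
```

step_arm(
  plan=[
    [[-1,0,0,0.5,0,0,0],[-1,0,0,0.3,0,0,0],[-1,0,0,0,0,0,0],[-1,0,0,0,0,0,0]],
  ],
)

```text
t: 5.05
ee_pos: [572.7, -11.9, 38.1]
ee_rot: [0.0, 0.82, 0.572, 0.0]
contact_force: [1.2, -0.3, 2.1]
grip_width: -0.1
gripper_force: 1.1
```

step_arm(
  plan=[
    [[-1,0,0,0.4,0,0,0],[-1,0,0,0.2,0,0,0],[-1,0,0,0,0,0,0],[-1,0,0,0,0,0,0]],
  ],
)

```text
t: 5.45
ee_pos: [572.7, -11.9, 37.5]
ee_rot: [0.0, 0.82, 0.572, 0.0]
contact_force: [2.1, -0.1, 2.1]
grip_width: -0.1
gripper_force: 1.1
```

step_arm(
  plan=[
    [[-1,0,0,0.3,0,0,0],[-1,0,0,0,0,0,0],[-1,0,0,0,0,0,0]],
  ],
)

```text
t: 5.75
ee_pos: [572.6, -12.0, 37.2]
ee_rot: [0.0, 0.82, 0.572, 0.0]
contact_force: [2.5, -0.4, 3.3]
grip_width: -0.2
gripper_force: 1.6
```

step_arm(
  plan=[
    [[-1,0,0,0.3,0,0,0],[-1,0,0,0,0,0,0],[-1,0,0,0,0,0,0]],
  ],
)

```text
t: 6.05
ee_pos: [572.7, -11.9, 37.1]
ee_rot: [0.0, 0.82, 0.572, 0.0]
contact_force: [1.6, -0.5, 5.4]
grip_width: -0.1
gripper_force: 2.6
```

The force has risen to 5.4 N and z has stopped, so the hatch is on its stop. Now lifting.

step_arm(
  plan=[
    [[-1,0,0,-2,0,0,0],[-1,0,0,-4,0,0,0],[-1,0,0,-6,0,0,0],[-1,0,0,-10,0,0,0],[-1,0,0,-15,0,0,0],[-1,0,0,-25,0,0,0],[-1,0,0,-30,0,0,0],[-1,0,0,-40,0,0,0],[-1,0,0,-40,0,0,0],[-1,0,0,-30,0,0,0],[-1,0,0,0,0,0,0],[-1,0,0,0,0,0,0]],
  ],
)

```text
t: 7.25
ee_pos: [572.6, -11.9, 239.7]
ee_rot: [0.0, 0.82, 0.572, 0.001]
contact_force: [0.5, -0.1, -1.1]
grip_width: 0.0
gripper_force: 0.0
```

```bash
python3 - <<'E'
from h import *
import cv2,pickle
s=observe();w=read_camera("wrist")[:,:,::-1];d=read_camera("scene")[:,:,::-1];pickle.dump(s,open("s2.pkl","wb"))
a=cv2.resize(d[190:280,210:370],(640,360),interpolation=cv2.INTER_CUBIC)
cv2.imwrite("pics/w2.png",w);cv2.imwrite("pics/d2.png",a);print(s["ee_pos"],s["contact_force"])
E
```

```text
[572.61830684 -11.91857033 239.71709166] [ 0.48618631 -0.05752035 -1.05000177]
```

View pics/w2.png

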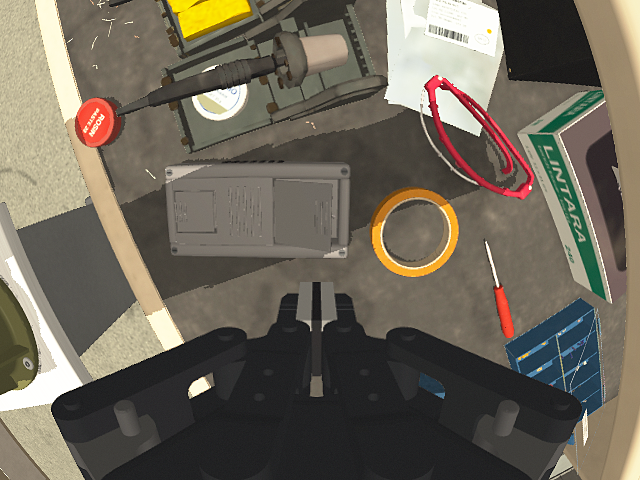

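View pics/d2.png

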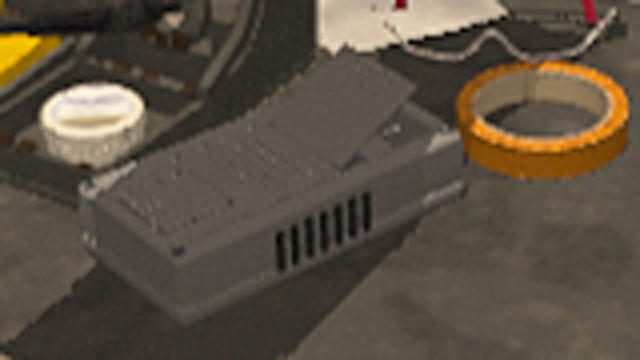

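The scene crop shows the battery hatch popped up at about (340,110). The fuse hatch is shut, and the meter and tape haven't moved. Next I watch it for two seconds with the hand clear.

step_arm(
  plan=[
    [[-1,0,0,0,0,0,0],[-1,0,0,0,0,0,0],[-1,0,0,0,0,0,0],[-1,0,0,0,0,0,0],[-1,0,0,0,0,0,0],[-1,0,0,0,0,0,0],[-1,0,0,0,0,0,0],[-1,0,0,0,0,0,0],[-1,0,0,0,0,0,0],[-1,0,0,0,0,0,0],[-1,0,0,0,0,0,0],[-1,0,0,0,0,0,0],[-1,0,0,0,0,0,0],[-1,0,0,0,0,0,0],[-1,0,0,0,0,0,0],[-1,0,0,0,0,0,0],[-1,0,0,0,0,0,0],[-1,0,0,0,0,0,0],[-1,0,0,0,0,0,0],[-1,0,0,0,0,0,0]],
  ],
)

```text
t: 9.35
ee_pos: [572.5, -12.0, 238.8]
ee_rot: [0.0, 0.82, 0.572, 0.0]
contact_force: [-0.0, -0.3, -0.5]
grip_width: 0.0
gripper_force: 0.0
```

step_arm(
  plan=[
    [[-1,0,0,0,0,0,0],[-1,0,0,0,0,0,0],[-1,0,0,0,0,0,0],[-1,0,0,0,0,0,0],[-1,0,0,0,0,0,0]],
  ],
)

```text
t: 9.85
ee_pos: [572.5, -12.0, 238.8]
ee_rot: [0.0, 0.82, 0.572, 0.0]
contact_force: [-0.2, -0.3, -0.3]
grip_width: -0.0
gripper_force: 0.0
```

```bash
python3 - <<'E'
from workcell import *
import cv2
d=read_camera("scene")[:,:,::-1]
cv2.imwrite("pics/d3.png",cv2.resize(d[190:280,210:370],(640,360),interpolation=cv2.INTER_CUBIC))
E
```

```text
(no output)
```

View pics/d3.png

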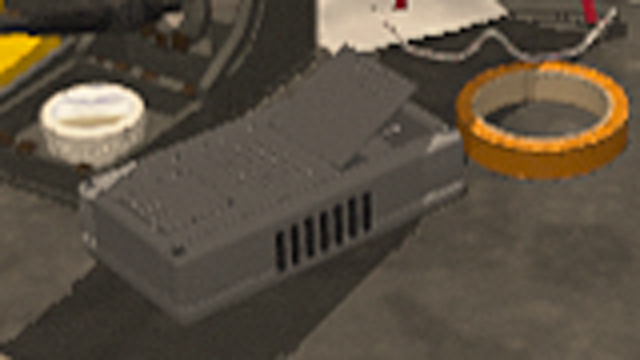

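The hatch still stands open at about (340,110), unchanged after 2.5 s.

```bash
python3 -c "
from workcell import *
print(hand_in())"
```

```text
the job is handed in; nothing more can be done
None
```

The battery hatch popped open with a light press (about 5 N) and was still open by itself 2.5 s after the hand came off; the fuse hatch stayed shut, the meter did not visibly move, nothing else was touched, and the job is handed in.

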